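# Wide trimming tool from the cluttered crate to the tool rest

### The job

Take the slat off the tool crate and lay it flat on the bare table, then pick the trimming tool with the wider wire loop out of the crate and lay it in the empty place of the tool rest, its handle down in both notches and its loop pointing the same way as that of the tool beside it. Leave everything else where it belongs: the other things in the crate, the other tool in its notches, and the jar and the dropper bottle standing.

Things in the scene. Friction and masses are not known exactly. Their poses are not given: they have to be found in the camera images.
- tool_crate: open wooden crate fixed to the table, 252 mm long (own x), 186 mm wide (own y), 55 mm high; walls and floor 8 mm thick (inner floor at z = 8 mm). Origin: centre of its underside. Two loop tools and a glue tube lie along it side by side in any order, middle lines about 54 mm apart, with a small pot at the far (+x) end. Its yaw is within 0.35 of the robot's
- slat: loose light wooden strip across the crate's long walls (underside at z = 55 mm), over the tools' handles: 212 mm long (own y), 26 mm wide (own x), 8 mm thick. Origin: centre of its underside. It must come off before a tool can be lifted out. There is bare table for it to the right of the crate, up to y = -0.45, x from 0.36 to 0.58
- wide_tool: the tool to fetch, on the crate's floor: turned light wooden handle 12 mm wide, 13 mm high, 112 mm long (own y = -33 to +79 mm), then a wire loop 34 mm wide at the -y end, pointing to the crate's far end; 158 mm long in all, 35 g. The loop is not felt in contacts. Origin: middle of the whole length, on the underside
- wide_tool_handle (a point): middle of the wide-loop tool's handle (23 mm along own +y from its origin, 6.5 mm above its underside), where to grip it
- wide_tool_loop (a point): the far end of the wide-loop tool's wire loop, 102 mm from the middle of the handle
- narrow_tool: look-alike in the crate that must stay there: same wooden handle and length, but its wire loop is only 23 mm wide. Origin and axes as for the wide tool
- glue_tube: glue tube lying in the crate, 136 mm long (own y), 38 mm wide, 26 mm high; stays there. Origin: centre of its underside
- small_pot: small round pot with a black lid standing at the crate's far end, 52 mm across, 43 mm high; stays there. Origin: centre of its underside
- tool_rest: fixed wooden rest: base 88 (own x) by 110 mm, top at z = 10 mm; two upright boards 12 mm thick at x = -32 and +32 mm, 51.5 mm high, each with notches 24 mm wide, floor at z = 36 mm, at y = +30 (taken) and y = -30 mm (empty). A tool lies along own x in both boards, loop towards +x; fingers fit between the boards. Origin: centre of its underside
- empty_place (a point): middle of the empty place: midway between the two boards, at the height of the notch floors (36 mm above the table). The middle of the handle belongs above it
- rest_tool: third trimming tool, brown handle of the same size, loop 28 mm wide, already lying in the rest's other notches with its loop towards the rest's +x. Origin and axes as for the wide tool
- rest_tool_handle (a point): middle of the third tool's handle
- jar_back: glaze jar standing behind the crate, 54 mm across, 82 mm high. Origin: centre of its underside
- dropper: dropper bottle standing beside the rest on the side of the other tool, 33 mm across, 102 mm high. Origin: centre of its underside
- teapot: fixed teapot on the wheel between the crate and the rest, about 300 mm long by 190 mm wide; its top is 250 mm above the table: pass over it or in front of it. Origin: centre of its underside, 40 mm above the table

How it is judged:
On the way, in this order (a step that is already met when the one before it is completed fails the run):
1. the slat lies flat on the table, released (height (world z) of slat below 0.006 m and angle between slat's own z axis and vertical below 0.08 rad and contact force between the fingers and slat below 0.2 N), for 0.2 s.
2. the wide-loop tool is lifted out over the crate's walls (height (world z) of wide_tool_handle above 0.085 m), for 0.1 s.
At the end, for the whole second after the job is handed in: wide-loop tool at rest in the empty place, in both notches (within 18 mm along, 8 across, 4.5 in height), loop like its neighbour's, which still lies in its own notches; slat flat on the table (under 6 mm high); narrow tool, tube and pot down in the crate; jar and dropper bottle upright (all of step 1 and x of wide_tool_handle in the frame of tool_rest between -0.018 and 0.018 m and y of wide_tool_handle in the frame of tool_rest between -0.038 and -0.022 m and z of wide_tool_handle in the frame of tool_rest between 0.038 and 0.047 m and x of wide_tool_loop in the frame of tool_rest above 0.07 m and x of rest_tool_handle in the frame of tool_rest between -0.018 and 0.018 m and y of rest_tool_handle in the frame of tool_rest between 0.022 and 0.038 m and z of rest_tool_handle in the frame of tool_rest between 0.038 and 0.047 m and x of narrow_tool in the frame of tool_crate between -0.118 and 0.118 m and y of narrow_tool in the frame of tool_crate between -0.085 and 0.085 m and height (world z) of each of narrow_tool, glue_tube, small_pot below 0.04 m and x of glue_tube in the frame of tool_crate between -0.118 and 0.118 m and y of glue_tube in the frame of tool_crate between -0.085 and 0.085 m and x of small_pot in the frame of tool_crate between -0.118 and 0.118 m and y of small_pot in the frame of tool_crate between -0.085 and 0.085 m and linear speed of wide_tool below 0.02 m/s and angle between each of jar_back, dropper's own z axis and vertical below 0.15 rad); the robot touches nothing.
It fails at once if the narrow-loop tool, the glue tube or the small pot is lifted out of the crate (height (world z) of any of narrow_tool, glue_tube, small_pot above 0.07 m).
It fails at once if the jar or the dropper bottle is tipped over (angle between any of jar_back, dropper's own z axis and vertical above 0.6 rad).
It also fails if it takes over 61 s, if anything falls off the work surface, if the arm or the gripper's body presses on something with over 40 N, if the wrist force passes 120 N, or if a joint passes its speed limit or range.

### The arm

A 6-joint arm with a two-finger parallel gripper is mounted at the origin on a cart in front of the work surface, level with it; the furniture and walls round the work are solid. World frame = base frame: x ahead of the robot, y to its left, z up, the work surface at z = 0. Lengths are in m, angles in rad, forces in N, time in s.
With the tool pointing down it reaches from about 0.25 to 0.725 m from the base axis. Payload 4 kg.
Tool frame: the origin (TCP) lies on the centre line of the jaws, within the pads' length; the fingertips stand 22 mm ahead of it and the grasp point (between the pads) lies 3 mm ahead of it; z points along the fingers, y is the line along which they close (so a half turn about z gives the same grasp; the last joint's range is limited). The gripper opens to 85 mm and grips with 20 to 120 N. Pads are 22 mm wide; open, the fingers measure 114 mm over their backs; the gripper's body (76 mm by 85 mm) begins 54 mm behind the grasp point. The pads swing forward as they close: fully open they stand 13 mm farther back than shut.
Start: joints at [1.213, 0.241, 0.005, 1.335, 0, 1.571], TCP at [0.175, 0.468, 0.222] pointing down, gripper open.
Joint ranges: [-2.72, 2.72], [-1.05, 1.87], [-1.09, 1.28], [-1.99, 2.15], [-1.42, 1.44], [-3.14, 3.14]. Speed limits (rad/s): [2.79, 2.79, 3.14, 3.14, 3.14, 3.14].

### API

Orientations are given as a unit quaternion [x, y, z, w].
In Python, from workcell import bot gives the robot as it stands.
- The arm moves only by the shell command python3 -m inch 'ROWS'. ROWS is JSON, one flat list of numbers, 7 for each row, row after row: the shift along the world's x, y, z in mm, then the turn, a rotation vector about the world's x, y, z in rad, then the opening in per cent of the stroke, from 0 (shut) to 100 (fully open). A call has 1 to 8 rows; each row is the pose to reach, as a shift and turn from the pose commanded when the call began; what a row does not reach only later rows make up. A row lasts 1/12 s, in which the tool goes at most 41.7 mm and 7.16 degrees, less where a joint would pass 70% of its speed; a pose out of reach is approached as far as the arm can. A call with a gripper value outside its range is refused whole. The fingers move at their own pace and stop on an object; the grip force is fixed at half the most. Time passes only in rows, so rows that repeat a pose let the fingers close. It gives the time, the measured TCP pose, the force, the opening and the grip force at its end, in the units of the state.
- bot.get_obs(): the state, without advancing time (a new reading comes with each control period).
- bot.camera(name): name is "scene" or "top" or "wrist"; returns the picture (420x560x3 uint8, blue, green, red); there is no depth.
- bot.camera_info(name): a dict with "intrinsics" (3x3 intrinsics, pixels), "camera_from_world" (4x4, takes a point from world to camera coordinates); the wrist camera has in their place "hand_eye" (4x4, takes a point from camera to tool coordinates, whose origin is the TCP and whose axes are the flange's). Camera axes: x right, y down, z forward; pixel columns grow to the right and rows downward; lengths in m; the calibration is good to about 2 mm. The wrist camera is an equidistant fisheye: a pixel r from the principal point sees the ray r / f radians off the axis. A picture is of the moment at which its call begins: read the wrist's pose just before it. camera_info takes no time and is no camera call.
- bot.job_done(): hands the job in; it is judged then, once.
Trained networks look in the newest picture that a camera, given by its name, has taken for a name from the list of things; names that differ only in an ending like _2 or _b are one class to them, and where a whole thing is asked for, a point or a joint stands for the part that bears it (a point fixed in the world has none). Each returns a list of dicts, best first, with "confidence" (0 to 1); they miss things now and then, are a little off and sometimes report something else, mostly with a low value. They report only what shows in the picture. A call takes as long as a camera call.
- bot.silhouettes(camera, target): "mask" (420x560 bool, what is visible of it) and "uv" ([column, row] in pixels, amid what is visible of it).
- bot.spot_point(camera, target): "uv" ([column, row] in pixels: a listed point, or the origin of a listed thing).
The state is a dict: "clock": time; "joint_pos": joint angles; "joint_vel": joint speeds; "tau": joint torques, N m; "eef_pos": TCP position; "tool_rot": TCP orientation; "ft_force": force on the tool from outside, world axes, zero at the start; "ft_torque": the same for the moment, N m; "grip_width": finger opening in m; "grasp_force": force on a finger pad.
Only numpy, scipy, OpenCV 4.12 (cv2) and the standard library are available. Lean on these libraries where they do the work, as an engineer would, in place of code of your own. Each camera call takes 0.05 s, during which the arm holds its last target. There are 200 camera calls.

## Working session

There is one attempt and no reset: what is moved stays moved. The work goes in short steps, Python scripts to look and compute and a shell command to move; the robot and the scene stay as the last step left them, time stands still between calls to the robot, and variables do not carry over. Pictures are saved under pics/ and viewed, at most 12 in all, crops included, and the job is handed in when it is done.

```bash
mkdir -p pics; ls; cat > h.py <<'E'
import numpy as np, cv2
from workcell import bot
from scipy.spatial.transform import Rotation as R
def ray(cam,uv,obs=None):
    i=bot.camera_info(cam);K=np.array(i["intrinsics"]);uv=np.array(uv,float)
    if cam!="wrist":
        T=np.linalg.inv(np.array(i["camera_from_world"]))
        d=np.linalg.inv(K)@[uv[0],uv[1],1]
        return T[:3,3],T[:3,:3]@d
    p=(uv-[K[0,2],K[1,2]])/[K[0,0],K[1,1]];r=np.hypot(*p)
    d=np.array([*(p/r*np.sin(r)),np.cos(r)]) if r>1e-9 else np.array([0,0,1.])
    H=np.array(i["hand_eye"]);o=obs or bot.get_obs()
    Q=R.from_quat(o["tool_rot"]).as_matrix()
    return Q@H[:3,3]+o["eef_pos"],Q@H[:3,:3]@d
def at(cam,uv,z,obs=None):
    o,d=ray(cam,uv,obs);return o+d*(z-o[2])/d[2]
def proj(cam,P,obs=None):
    i=bot.camera_info(cam);K=np.array(i["intrinsics"]);T=np.array(i["camera_from_world"])
    q=K@(T[:3,:3]@P+T[:3,3]);return q[:2]/q[2]
E
python3 - <<'E'
from h import *
np.set_printoptions(precision=3,suppress=True)
for c in("top","scene"):
    cv2.imwrite(f"pics/{c}0.png",bot.camera(c))
    print(c,np.linalg.inv(np.array(bot.camera_info(c)["camera_from_world"]))[:3,3])
    for n,z in dict(slat=.055,wide_tool_handle=.0145,wide_tool_loop=.014,narrow_tool=.008,glue_tube=.008,small_pot=.008,tool_crate=0,tool_rest=0,empty_place=.036,rest_tool_handle=.0425,jar_back=0,dropper=0,teapot=.04).items():
        for r in bot.spot_point(c,n)[:2]: print(n,round(r["confidence"],2),np.array(r["uv"]),at(c,r["uv"],z))
o=bot.get_obs();print(o)
E
```

```text
pics
top [0.301 0.148 1.295]
slat 0.8 [395.9 241.1] [ 0.449 -0.213  0.055]
wide_tool_handle 0.65 [379.9 195.1] [ 0.61  -0.182  0.014]
wide_tool_handle 0.45 [409.1 239.1] [ 0.46  -0.269  0.014]
wide_tool_loop 0.65 [408.1 209.4] [ 0.56  -0.273  0.014]
narrow_tool 0.58 [391.  228.5] [ 0.497 -0.213  0.008]
glue_tube 0.73 [373.5 229.9] [ 0.493 -0.155  0.008]
glue_tube 0.15 [283.8 203.6] [0.586 0.143 0.008]
small_pot 0.51 [381.5 195.6] [ 0.61  -0.189  0.008]
small_pot 0.18 [164.2 254.9] [0.418 0.539 0.008]
tool_crate 0.61 [391.4 221.2] [ 0.523 -0.219  0.   ]
tool_rest 0.91 [200.9 237.9] [0.474 0.421 0.   ]
empty_place 0.74 [209.  236.1] [0.475 0.388 0.036]
rest_tool_handle 0.57 [189.5 242. ] [0.456 0.449 0.042]
dropper 0.5 [166.5 254.6] [0.42  0.534 0.   ]
teapot 0.95 [283.6 204.2] [0.577 0.143 0.04 ]
scene [-0.11  -0.573  0.831]
slat 0.95 [354.8 303.8] [ 0.453 -0.219  0.055]
wide_tool_handle 0.62 [376.4 327.3] [ 0.466 -0.272  0.014]
wide_tool_loop 0.61 [403.4 300. ] [ 0.57  -0.268  0.014]
wide_tool_loop 0.39 [179.1 176.1] [0.483 0.483 0.014]
narrow_tool 0.47 [362.7 306.2] [ 0.494 -0.214  
[... 380 characters left out ...]
_handle 0.63 [178.9 174.3] [0.467 0.454 0.042]
jar_back 0.92 [438.  281.7] [ 0.688 -0.287  0.   ]
dropper 0.77 [152.6 178.2] [0.428 0.548 0.   ]
teapot 0.78 [278.6 206. ] [0.579 0.145 0.04 ]
teapot 0.73 [354.5 303. ] [ 0.465 -0.21   0.04 ]
{'clock': 1.4, 'joint_pos': array([ 1.213,  0.241,  0.005,  1.335, -0.   ,  1.571]), 'joint_vel': array([-0.   , -0.002,  0.   , -0.   ,  0.002, -0.   ]), 'tau': array([ -0.002, -37.221,  25.269,   0.001,  -0.   ,  -0.   ]), 'eef_pos': array([0.175, 0.468, 0.222]), 'tool_rot': array([0.178, 0.984, 0.   , 0.   ]), 'ft_force': array([ 0.791,  1.007, -0.166]), 'ft_torque': array([ 0.024, -0.009,  0.008]), 'grasp_force': 0.0, 'grip_width': 0.08564165886202316}
```

View pics/top0.png

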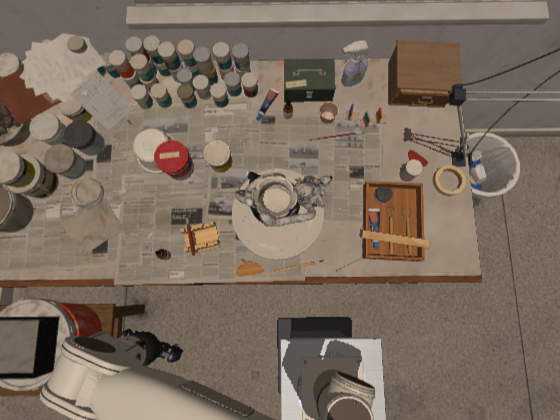

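View pics/scene0.png

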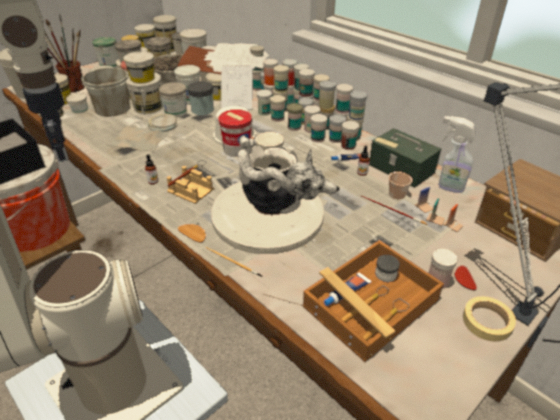

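The top view shows the crate at (395,221) with the slat across it at (395,241), two tools right of the tube at columns ~391 and ~409, and the rest at (201,237). The scene view agrees. I still have to verify from close up which loop is wider. Next I'll get the yaws from the masks.

```bash
python3 - <<'E'
from h import *
np.set_printoptions(precision=3,suppress=True)
for c in("top","scene"):
    bot.camera(c)
    for n,z in dict(slat=.063,tool_crate=.055,tool_rest=.0515).items():
        r=bot.silhouettes(c,n)
        if not r: continue
        cs,_=cv2.findContours(r[0]["mask"].astype(np.uint8),0,2);k=max(cs,key=cv2.contourArea)[:,0]
        P=np.array([at(c,p,z)[:2] for p in k]).astype(np.float32)
        m=cv2.minAreaRect(P*1000);b=cv2.boxPoints(m)/1000
        e=[b[1]-b[0],b[2]-b[1]]
        print(c,n,np.array(m[0]),[(np.linalg.norm(v),np.arctan2(v[1],v[0])) for v in e])
    print({n:[(round(r["confidence"],2),np.array(r["uv"])) for r in bot.spot_point(c,n)] for n in("wide_tool","narrow_tool","rest_tool")})
E
```

```text
top slat [ 456.118 -204.819] [(np.float32(0.02678596), np.float32(-0.16156195)), (np.float32(0.20361987), np.float32(1.4092354))]
top tool_crate [ 554.34  -209.878] [(np.float32(0.18030278), np.float32(-0.08829796)), (np.float32(0.19631144), np.float32(1.4824983))]
top tool_rest [470.916 398.557] [(np.float32(0.084904455), np.float32(-1.3324428)), (np.float32(0.09014773), np.float32(0.23835398))]
{'wide_tool': [(0.47, array([407.5, 228.9]))], 'narrow_tool': [(0.65, array([390.6, 232.5]))], 'rest_tool': [(0.51, array([187.1, 233.9]))]}
scene slat [ 456.784 -215.15 ] [(np.float32(0.032900177), np.float32(-0.18859147)), (np.float32(0.2113719), np.float32(1.382205))]
scene tool_crate [ 504.705 -225.311] [(np.float32(0.2853068), np.float32(-0.053899318)), (np.float32(0.20803115), np.float32(1.5168971))]
scene tool_rest [460.681 368.348] [(np.float32(0.121162355), np.float32(-1.3284713)), (np.float32(0.13195212), np.float32(0.24232541))]
{'wide_tool': [(0.58, array([354.5, 305.4])), (0.54, array([381.4, 323.9])), (0.52, array([384.2, 272.5]))], 'narrow_tool': [(0.57, array([362.6, 306.3])), (0.17, array([381. , 322.9]))], 'rest_tool': []}
```

```bash
python3 -m inch '[0,-40,20,0,0,-0.12,50, 20,-80,40,0,0,-0.24,50, 40,-120,60,0,0,-0.36,50, 50,-160,60,0,0,-0.48,50, 60,-200,60,0,0,-0.6,50, 70,-240,60,0,0,-0.72,50, 80,-280,60,0,0,-0.84,50, 90,-320,60,0,0,-0.96,50]'
```

```text
clock: 2.77
eef_pos: [0.2617, 0.16, 0.282]
tool_rot: [0.614, 0.789, 0.001, 0.0]
ft_force: [0.9, -0.2, 0.6]
grip_width: 0.0425
grasp_force: 0.0
```

```bash
python3 -m inch '[0,-40,0,0,0,-0.1,50, 10,-80,0,0,0,-0.2,50, 25,-120,0,0,0,-0.3,50, 45,-160,0,0,0,-0.4,50, 65,-195,-5,0,0,-0.42,50, 85,-230,-10,0,0,-0.42,50, 105,-265,-15,0,0,-0.42,50, 125,-300,-20,0,0,-0.42,50]'; python3 -m inch '[25,-30,-5,0,0,0,50, 50,-60,-10,0,0,0,50, 50,-60,-10,0,0,0,50, 50,-60,-10,0,0,0,50]'
python3 - <<'E'
from h import *
np.set_printoptions(precision=3,suppress=True)
o=bot.get_obs();im=bot.camera("wrist");cv2.imwrite("pics/w1.png",im)
print(o["eef_pos"],R.from_quat(o["tool_rot"]).as_matrix()[:,1])
for n,z in dict(slat=.055,wide_tool_handle=.0145,wide_tool_loop=.014,narrow_tool=.008,glue_tube=.008,small_pot=.008,tool_crate=0).items():
    for r in bot.spot_point("wrist",n)[:2]: print(n,round(r["confidence"],2),np.array(r["uv"]),at("wrist",r["uv"],z,o))
r=bot.silhouettes("wrist","slat")[0]
v,u=np.nonzero(r["mask"]);P=np.array([at("wrist",p,.063,o)[:2] for p in zip(u,v)],np.float32)
print(r["confidence"],cv2.minAreaRect(P*1000))
E
```

```text
clock: 3.43
eef_pos: [0.3873, -0.1407, 0.2618]
tool_rot: [0.764, 0.645, 0.0, 0.0]
ft_force: [1.1, 0.8, 1.1]
grip_width: 0.0426
grasp_force: 0.0
clock: 3.77
eef_pos: [0.4369, -0.1994, 0.2499]
tool_rot: [0.764, 0.645, -0.001, -0.002]
ft_force: [-0.8, 1.2, -1.8]
grip_width: 0.0429
grasp_force: 0.0
[ 0.437 -0.199  0.25 ] [ 0.986 -0.169 -0.004]
slat 0.56 [300.3 187.2] [ 0.455 -0.211  0.055]
wide_tool_handle 0.58 [309.5 225.6] [ 0.46  -0.271  0.015]
wide_tool_loop 0.56 [387.9 206.6] [ 0.564 -0.264  0.014]
narrow_tool 0.92 [326.2 174.8] [ 0.491 -0.211  0.008]
glue_tube 0.69 [323.  130.7] [ 0.495 -0.157  0.008]
small_pot 0.79 [410.8 142.8] [ 0.606 -0.187  0.008]
tool_crate 0.65 [347. 171.] [ 0.519 -0.212  0.   ]Traceback (most recent call last):
  File "<stdin>", line 8, in <module>
  File "h.py", line 16, in at
    o,d=ray(cam,uv,obs);return o+d*(z-o[2])/d[2]
        ~~~^^^^^^^^^^^^
  File "h.py", line 5, in ray
    i=bot.camera_info(cam);K=np.array(i["intrinsics"]);uv=np.array(uv,float)
ValueError: time passes only in moves, steps and waits
```

View pics/w1.png

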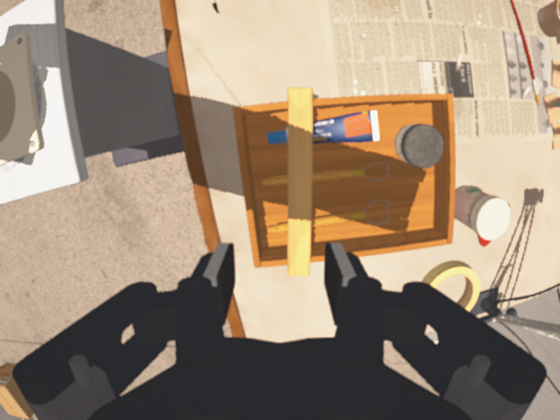

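The close view shows the slat vertical in the picture at (300,180). The lower tool's loop at (376,212) is clearly larger (~24 px) than the upper one's at (376,171) (~17 px). So the tool at y≈-0.27 is the wide one, as the network says. The slat is at (0.455,-0.211), aligned with the jaws.

```bash
python3 -m inch '[15,0,-40,0,0,0,50, 15,0,-80,0,0,0,50, 15,0,-110,0,0,0,50, 15,0,-110,0,0,0,50, 15,0,-110,0,0,0,50]'; python3 -c "
from h import *
o=bot.get_obs();print(o['joint_pos'],o['eef_pos'])"
```

```text
clock: 4.63
eef_pos: [0.4504, -0.1975, 0.141]
tool_rot: [0.763, 0.646, -0.001, -0.002]
ft_force: [0.9, 0.1, 0.2]
grip_width: 0.0421
grasp_force: 0.0
[-4.13123277e-01  2.79042137e-01 -1.60890334e-01  1.13469884e+00
 -1.23062199e-05  1.32424960e+00] [ 0.45044247 -0.19745546  0.14097151]
```

```bash
python3 -m inch '[5,-13,-30,0,0,0,50, 5,-13,-55,0,0,0,50, 5,-13,-77,0,0,0,50, 5,-13,-77,0,0,0,50, 5,-13,-77,0,0,0,20, 5,-13,-77,0,0,0,20, 5,-13,-77,0,0,0,20, 5,-13,-77,0,0,0,20]'
```

```text
clock: 5.3
eef_pos: [0.4584, -0.2119, 0.0669]
tool_rot: [0.764, 0.646, 0.001, 0.002]
ft_force: [-0.4, -0.2, 0.1]
grip_width: 0.0173
grasp_force: 0.0
```

```bash
python3 - <<'E'
from h import *
cv2.imwrite("pics/w2.png",bot.camera("wrist"));im=bot.camera("scene");cv2.imwrite("pics/s2.png",cv2.resize(im[220:370,270:460],None,fx=4,fy=4))
E
```

```text
(no output)
```

View pics/w2.png

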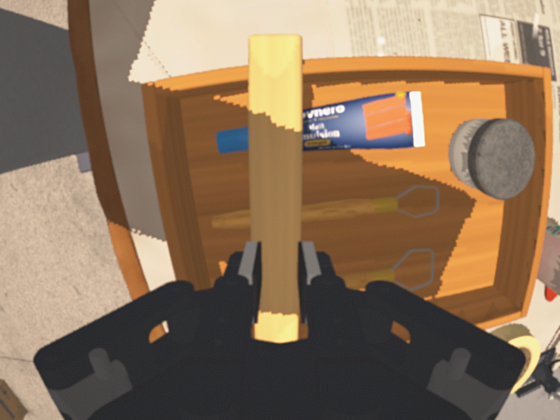

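View pics/s2.png

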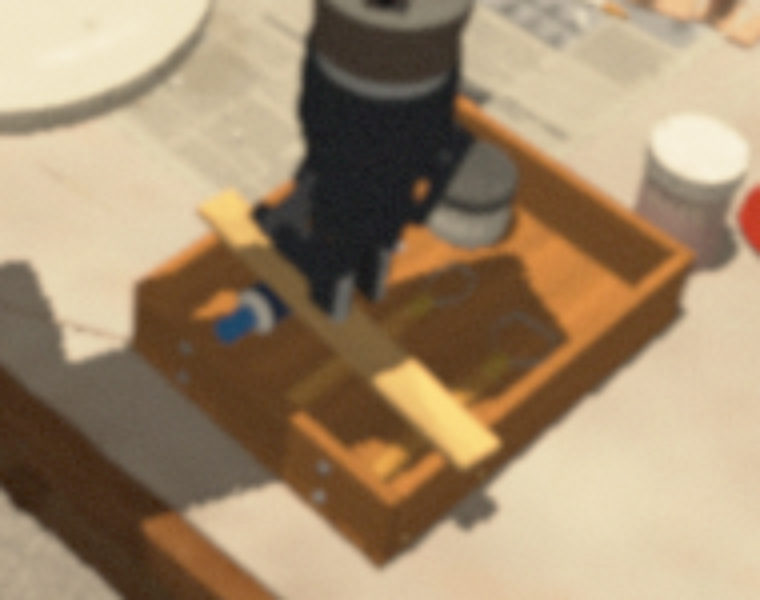

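Both views show the jaws centred over the slat but closed to 17 mm just above it, overlapping its edges, so they were too high. I'll reopen, go 15 mm lower and close again.

```bash
python3 -m inch '[0,0,0,0,0,0,55, 0,0,0,0,0,0,55, 0,0,0,0,0,0,55, -2,0,-8,0,0,0,55, -2,0,-15,0,0,0,55, -2,0,-15,0,0,0,55, -2,0,-15,0,0,0,55]'; python3 -m inch '[0,0,0,0,0,0,10, 0,0,0,0,0,0,10, 0,0,0,0,0,0,10, 0,0,0,0,0,0,10, 0,0,0,0,0,0,10]'
```

```text
clock: 5.98
eef_pos: [0.4538, -0.2109, 0.0486]
tool_rot: [0.764, 0.646, -0.001, -0.001]
ft_force: [0.1, 0.5, 0.1]
grip_width: 0.047
grasp_force: 0.0
clock: 6.4
eef_pos: [0.4551, -0.2114, 0.0501]
tool_rot: [0.764, 0.646, 0.0, 0.0]
ft_force: [-0.4, -0.4, 1.5]
grip_width: 0.0233
grasp_force: 59.1
```

```bash
python3 -m inch '[0,0,30,0,0,0,10, 0,0,60,0,0,0,10, 0,0,90,0,0,0,10, 0,-25,100,0,0,0.12,10, 0,-50,100,0,0,0.24,10, 0,-75,100,0,0,0.36,10, 0,-100,100,0,0,0.48,10, 0,-125,100,0,0,0.6,10]'; python3 -m inch '[5,-20,0,0,0,0.12,10, 10,-40,0,0,0,0.24,10, 15,-54,0,0,0,0.36,10, 15,-54,0,0,0,0.48,10, 15,-54,0,0,0,0.6,10, 15,-54,0,0,0,0.72,10, 15,-54,0,0,0,0.84,10, 15,-54,0,0,0,0.96,10]';  python3 -m inch '[0,0,0,0,0,0.12,10, 0,0,-30,0,0,0.12,10, 0,0,-60,0,0,0.12,10, 0,0,-90,0,0,0.12,10, 0,0,-110,0,0,0.12,10, 0,0,-110,0,0,0.12,10]'
python3 - <<'E'
from h import *
o=bot.get_obs();print(o["joint_pos"]);a=bot.camera("wrist");im=bot.camera("scene");cv2.imwrite("pics/s3.png",np.hstack([cv2.resize(im[240:420,300:520],(490,400)),cv2.resize(a,(310,400))]))
E
```

```text
clock: 7.07
eef_pos: [0.4546, -0.3373, 0.1498]
tool_rot: [0.536, 0.844, 0.0, 0.0]
ft_force: [0.0, -0.6, 0.9]
grip_width: 0.0232
grasp_force: 59.0
clock: 7.73
eef_pos: [0.4695, -0.3902, 0.1492]
tool_rot: [0.086, 0.996, 0.0, -0.0]
ft_force: [-0.3, 0.3, -0.8]
grip_width: 0.0231
grasp_force: 59.0
clock: 8.23
eef_pos: [0.4662, -0.3873, 0.034]
tool_rot: [0.029, 1.0, 0.003, -0.004]
ft_force: [-0.9, 0.2, -1.2]
grip_width: 0.023
grasp_force: 59.0
[-6.93216825e-01  5.91486450e-01  2.98049682e-02  1.01992166e+00
  4.91142563e-06 -6.35427598e-01]
```

View pics/s3.png

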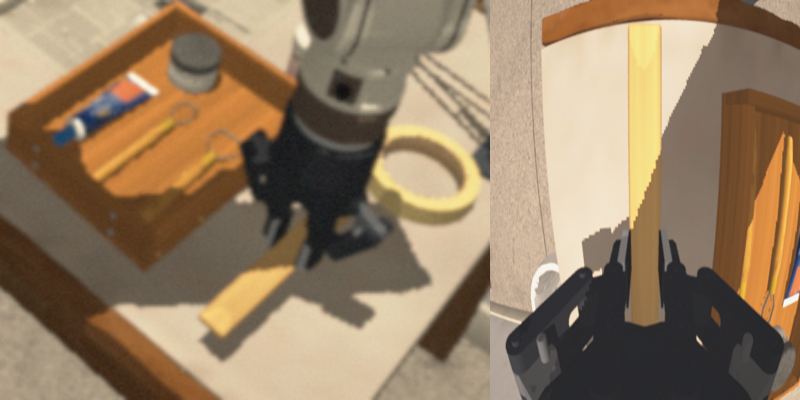

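The slat is held level at about (255,295) in the crop, clear of crate and ring. I'll lower it gently until contact.

```bash
python3 -m inch '[0,0,-6,0,0,0,10, 0,0,-12,0,0,0,10, 0,0,-12,0,0,0,10, 0,0,-12,0,0,0,10]'; python3 -m inch '[0,0,-4,0,0,0,10, 0,0,-8,0,0,0,10, 0,0,-8,0,0,0,10]'
```

```text
clock: 8.67
eef_pos: [0.47, -0.3904, 0.0282]
tool_rot: [0.029, 1.0, -0.0, 0.0]
ft_force: [0.7, 0.7, -1.2]
grip_width: 0.0232
grasp_force: 59.0
clock: 8.92
eef_pos: [0.4693, -0.3899, 0.019]
tool_rot: [0.029, 1.0, 0.0, -0.0]
ft_force: [-0.6, 0.7, -0.3]
grip_width: 0.0233
grasp_force: 59.0
```

```bash
python3 -m inch '[0,0,-3,0,0,0,10, 0,0,-3,0,0,0,10, 0,0,-5,0,0,0,10, 0,0,-5,0,0,0,10]'; python3 -m inch '[0,0,-2,0,0,0,10, 0,0,-2,0,0,0,10, 0,0,-2,0,0,0,10]'
```

```text
clock: 9.25
eef_pos: [0.4696, -0.3901, 0.0143]
tool_rot: [0.029, 1.0, 0.0, -0.0]
ft_force: [0.7, 1.2, -0.3]
grip_width: 0.0232
grasp_force: 59.0
clock: 9.5
eef_pos: [0.4697, -0.3902, 0.0126]
tool_rot: [0.029, 1.0, 0.0, -0.0]
ft_force: [-0.2, 0.3, -0.1]
grip_width: 0.0231
grasp_force: 59.0
```

```bash
python3 -m inch '[0,0,-2,0,0,0,10, 0,0,-4,0,0,0,10, 0,0,-4,0,0,0,10]';python3 -m inch '[0,0,-2,0,0,0,10, 0,0,-2,0,0,0,10, 0,0,-2,0,0,0,10]'
```

```text
clock: 9.75
eef_pos: [0.4694, -0.39, 0.0082]
tool_rot: [0.029, 1.0, 0.0, -0.0]
ft_force: [-0.6, 0.5, -0.5]
grip_width: 0.0231
grasp_force: 59.0
clock: 10.0
eef_pos: [0.4696, -0.3902, 0.0065]
tool_rot: [0.029, 1.0, 0.0, -0.0]
ft_force: [-0.3, 0.0, -1.0]
grip_width: 0.023
grasp_force: 59.0
```

```bash
python3 -m inch '[0,0,-2,0,0,0,10, 0,0,-3,0,0,0,10, 0,0,-3,0,0,0,10]';python3 -m inch '[0,0,-2,0,0,0,10, 0,0,-3,0,0,0,10, 0,0,-3,0,0,0,10]'; python3 - <<'E'
from h import *
np.set_printoptions(precision=4,suppress=True)
for c in("scene","top"):
    bot.camera(c);r=bot.silhouettes(c,"slat")
    if r:
        v,u=np.nonzero(r[0]["mask"]);print(c,u.min(),v[u==u.min()],r[0]["uv"])
        for z in(0,.008,.02,.03): print(z,at(c,[u.min(),v[u==u.min()].mean()],z), at(c,[u[v==v.max()].mean(),v.max()],z))
E
```

```text
clock: 10.25
eef_pos: [0.4696, -0.3901, 0.0034]
tool_rot: [0.029, 1.0, 0.0, -0.0]
ft_force: [-0.2, -0.5, 0.2]
grip_width: 0.0234
grasp_force: 59.0
clock: 10.5
eef_pos: [0.4696, -0.3901, 0.0004]
tool_rot: [0.029, 1.0, 0.0, -0.0]
ft_force: [0.2, 0.6, -1.0]
grip_width: 0.0233
grasp_force: 59.0
scene 388 [392 393] [412.5, 380.1]
0 [ 0.3705 -0.3732  0.    ] [ 0.3694 -0.3956  0.    ]
0.008 [ 0.3659 -0.3751  0.008 ] [ 0.3647 -0.3973  0.008 ]
0.02 [ 0.359 -0.378  0.02 ] [ 0.3578 -0.3999  0.02  ]
0.03 [ 0.3532 -0.3804  0.03  ] [ 0.3521 -0.402   0.03  ]
top 440 [208 209 210 211 212 213] [443.7, 241.2]
0 [ 0.5577 -0.3854  0.    ] [ 0.3881 -0.3983  0.    ]
0.008 [ 0.5561 -0.3821  0.008 ] [ 0.3875 -0.395   0.008 ]
0.02 [ 0.5538 -0.3771  0.02  ] [ 0.3867 -0.3899  0.02  ]
0.03 [ 0.5518 -0.373   0.03  ] [ 0.386  -0.3857  0.03  ]
```

```bash
python3 -m inch '[0,0,-1,0,0,0,10, 0,0,-2,0,0,0,10, 0,0,-2,0,0,0,10]';python3 -m inch '[0,0,-1,0,0,0,10, 0,0,-2,0,0,0,10, 0,0,-2,0,0,0,10]'
```

```text
clock: 10.95
eef_pos: [0.4696, -0.3902, -0.0015]
tool_rot: [0.029, 1.0, 0.0, -0.0]
ft_force: [-0.3, 0.1, -0.5]
grip_width: 0.023
grasp_force: 59.0
clock: 11.2
eef_pos: [0.4696, -0.3901, -0.0036]
tool_rot: [0.029, 1.0, 0.0, -0.0]
ft_force: [-0.1, -0.1, -0.3]
grip_width: 0.0231
grasp_force: 59.0
```

```bash
python3 -m inch '[0,0,-1,0,0,0,10, 0,0,-2,0,0,0,10, 0,0,-2,0,0,0,10]';python3 -m inch '[0,0,-1,0,0,0,10, 0,0,-2,0,0,0,10, 0,0,-2,0,0,0,10]'
```

```text
clock: 11.45
eef_pos: [0.4698, -0.3903, -0.0049]
tool_rot: [0.029, 1.0, -0.0, 0.0]
ft_force: [0.4, 0.5, 2.2]
grip_width: 0.0234
grasp_force: 59.4
clock: 11.7
eef_pos: [0.4699, -0.3903, -0.005]
tool_rot: [0.029, 1.0, -0.0, 0.0]
ft_force: [-3.3, 2.8, 12.4]
grip_width: 0.023
grasp_force: 60.8
```

```bash
python3 -m inch '[0,0,2,0,0,0,50, 0,0,2,0,0,0,50, 0,0,2,0,0,0,50, 0,0,2,0,0,0,50, 0,0,30,0,0,0,50, 0,0,60,0,0,0,50, 0,0,100,0,0,0,50]'; python3 -m inch '[0,20,35,0,0,0,30, -10,50,50,0,0,0,30, -20,85,50,0,0,0,30, -30,120,50,0,0,0,30, -30,120,50,0,0,0,30, -30,120,50,0,0,0,30]'
python3 - <<'E'
from h import *
np.set_printoptions(precision=3,suppress=True)
o=bot.get_obs();print(o["eef_pos"],o["joint_pos"]);im=bot.camera("wrist");cv2.imwrite("pics/w4.png",im)
D=[(n,z,bot.spot_point("wrist",n)[:2],bot.silhouettes("wrist",n)[:1]) for n,z in dict(slat=.0,wide_tool_handle=.0145,wide_tool_loop=.014,wide_tool=.008,narrow_tool=.008,tool_crate=0).items()]
bot.camera("wrist");bot.get_obs()
import pickle;pickle.dump((o,D),open("d.pkl","wb"))
i=bot.camera_info("wrist");bot.camera_info=lambda c:i
for n,z,rs,ms in D:
    for r in rs: print(n,round(r["confidence"],2),np.array(r["uv"]),at("wrist",r["uv"],z,o))
    for m in ms:
        v,u=np.nonzero(m["mask"]);P=np.array([at("wrist",p,z+.01,o)[:2] for p in zip(u,v)],np.float32)
        print("  mask",m["uv"],cv2.minAreaRect(P*1000))
E
```

```text
clock: 12.28
eef_pos: [0.4678, -0.3886, 0.0903]
tool_rot: [0.029, 1.0, 0.002, -0.003]
ft_force: [1.4, -0.2, -0.9]
grip_width: 0.0428
grasp_force: 0.0
clock: 12.78
eef_pos: [0.4389, -0.2685, 0.1426]
tool_rot: [0.028, 1.0, 0.0, -0.0]
ft_force: [-0.3, -0.6, 0.2]
grip_width: 0.0256
grasp_force: 0.0
[ 0.439 -0.268  0.143] [-0.549  0.318 -0.102  1.152 -0.    -0.494]
slat 0.76 [158.  225.4] [ 0.465 -0.392  0.   ]
slat 0.44 [282.8 244.8] [ 0.491 -0.268  0.   ]
  mask [156.7, 197.8] ((441.26116943359375, -386.45794677734375), (28.749435424804688, 164.15689086914062), 87.23185729980469)
wide_tool_handle 0.92 [282.  221.5] [ 0.462 -0.268  0.015]
  mask [283.2, 222.7] ((481.86785888671875, -267.0019226074219), (153.17898559570312, 14.690841674804688), 1.4532172679901123)
wide_tool_loop 0.7 [286.2 314.7] [ 0.564 -0.269  0.014]
  mask [282.6, 218.3] ((466.6976318359375, -267.6657409667969), (11.90929126739502, 122.57732391357422), 89.48876953125)
wide_tool 0.8 [283.1 244.5] [ 0.487 -0.268  0.008]
  mask [284.3, 225.4] ((484.3363952636719, -272.4916076660156), (156.07765197753906, 26.203826904296875), 2.092458486557007)
narrow_tool 0.86 [340. 241.] [ 0.487 -0.213  0.008]
  mask [345.5, 214.8] ((461.4706726074219, -210.59658813476562), (11.94461441040039, 99.97200012207031), 86.65652465820312)
tool_crate 0.76 [336.  264.7] [ 0.516 -0.216  0.   ]
  mask [331.2, 210.4] ((523.2586669921875, -203.54405212402344), (220.43490600585938, 262.93927001953125), 86.55391693115234)
```

View pics/w4.png

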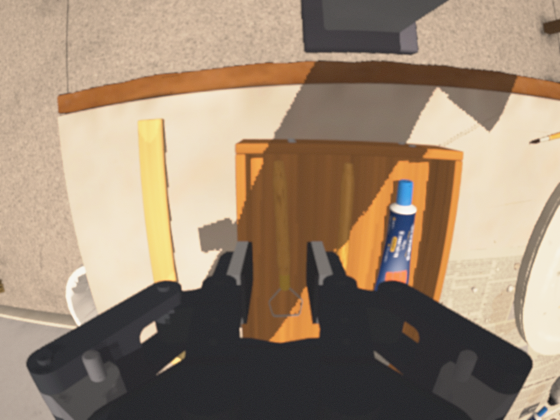

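The picture shows the slat flat on the table at (155,200). The wide tool is between the jaws at (282,221), its larger loop at (285,303), aligned to about 0.04 rad. I'll descend over the handle middle with a small opening.

```bash
python3 -m inch '[23,0,-20,0,0,0.04,24, 23,0,-50,0,0,0.04,24, 23,0,-80,0,0,0.04,24, 23,0,-110,0,0,0.04,24, 23,0,-110,0,0,0.04,24, 23,0,-110,0,0,0.04,24]';python3 -m inch '[0,0,-8,0,0,0,24, 0,0,-16,0,0,0,24, 0,0,-16,0,0,0,24, 0,0,-16,0,0,0,24]'
```

```text
clock: 13.98
eef_pos: [0.4612, -0.2693, 0.0315]
tool_rot: [0.009, 1.0, 0.001, -0.002]
ft_force: [0.5, 0.4, 0.1]
grip_width: 0.0206
grasp_force: 0.0
clock: 14.32
eef_pos: [0.463, -0.2706, 0.0173]
tool_rot: [0.009, 1.0, -0.0, 0.0]
ft_force: [-0.4, -0.1, 0.3]
grip_width: 0.0205
grasp_force: 0.0
```

```bash
python3 -m inch '[0,2,-5,0,0,0,24, 0,2,-9,0,0,0,24, 0,2,-9,0,0,0,24]';python3 -m inch '[0,0,-3,0,0,0,24, 0,0,-5,0,0,0,24, 0,0,-5,0,0,0,24]'
```

```text
clock: 14.57
eef_pos: [0.4623, -0.2679, 0.0071]
tool_rot: [0.009, 1.0, 0.0, -0.0]
ft_force: [-0.4, 1.3, 1.0]
grip_width: 0.0207
grasp_force: 0.0
clock: 14.82
eef_pos: [0.4629, -0.2686, 0.0056]
tool_rot: [0.009, 1.0, -0.001, 0.0]
ft_force: [-6.2, 5.0, 21.0]
grip_width: 0.0206
grasp_force: 9.8
```

```bash
python3 -m inch '[0,0,5,0,0,0,24, 0,0,5,0,0,0,24, 0,0,5,0,0,0,5, 0,0,5,0,0,0,5, 0,0,5,0,0,0,5, 0,0,5,0,0,0,5]'
python3 - <<'E'
from h import *
cv2.imwrite("pics/w5.png",bot.camera("wrist"))
E
```

```text
clock: 15.32
eef_pos: [0.4633, -0.2686, 0.0083]
tool_rot: [0.009, 1.0, -0.0, 0.001]
ft_force: [-1.9, 0.5, 8.6]
grip_width: 0.0099
grasp_force: 58.7
```

View pics/w5.png

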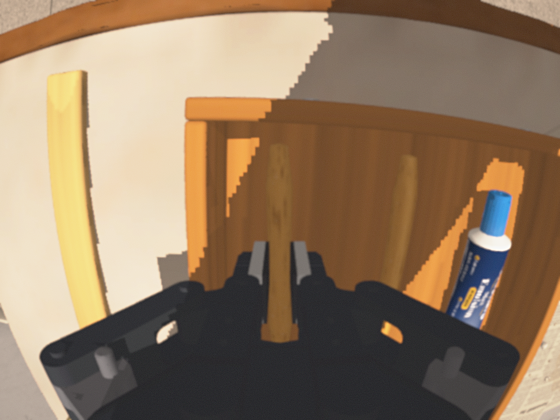

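The jaws hold the handle (width 9.9 mm with pad compression, 59 N), seen at (280,260) between the pads. I'll lift straight up, then pass in front of the teapot.

```bash
python3 -m inch '[0,0,15,0,0,0,5, 0,0,40,0,0,0,5, 0,0,70,0,0,0,5, 0,0,100,0,0,0,5, 0,0,130,0,0,0,5, -10,0,160,0,0,0,5, -25,0,170,0,0,0,5, -40,0,170,0,0,0,5]'; python3 -m inch '[-25,20,0,0,0,0,5, -50,45,0,0,0,0,5, -75,75,0,0,0,0,5, -95,105,0,0,0,0,5, -105,140,0,0,0,0,5, -105,175,0,0,0,0,5, -105,210,0,0,0,0,5, -105,245,0,0,0,0,5]'
```

```text
clock: 16.03
eef_pos: [0.4245, -0.2695, 0.1806]
tool_rot: [0.009, 1.0, -0.002, 0.003]
ft_force: [0.1, -0.1, -0.8]
grip_width: 0.0097
grasp_force: 58.6
clock: 16.7
eef_pos: [0.317, -0.022, 0.1774]
tool_rot: [0.01, 1.0, 0.0, 0.0]
ft_force: [1.9, 0.5, -1.0]
grip_width: 0.0099
grasp_force: 58.7
```

```bash
python3 -m inch '[0,38,0,0,0,0,5, 0,76,0,0,0,0,5, 0,114,0,0,0,0,5, 0,152,0,0,0,0.05,5, 0,190,0,0,0,0.1,5, 10,225,0,0,0,0.15,5, 25,260,0,0,0,0.2,5, 40,290,0,0,0,0.25,5]'; python3 -m inch '[15,30,0,0,0,0,5, 35,60,0,0,0,0,5, 60,85,0,0,0,0,5, 85,100,0,0,0,0,5, 85,100,0,0,0,0,5, 85,100,0,0,0,0,5]'
python3 - <<'E'
from h import *
np.set_printoptions(precision=3,suppress=True)
o=bot.get_obs();print(o["eef_pos"],o["joint_pos"],o["clock"]);im=bot.camera("wrist");cv2.imwrite("pics/w6.png",im)
D=[("wrist",n,z,bot.spot_point("wrist",n)[:2]) for n,z in dict(empty_place=.036,tool_rest=0,rest_tool_handle=.0425,rest_tool=.036,wide_tool_handle=o["eef_pos"][2],wide_tool_loop=o["eef_pos"][2]).items()]
for c in("top","scene"):
  bot.camera(c); D+=[(c,n,z,bot.spot_point(c,n)[:1]) for n,z in dict(empty_place=.036,tool_rest=0,rest_tool_handle=.0425).items()]
bot.get_obs()
for c,n,z,rs in D:
    for r in rs: print(c,n,round(r["confidence"],2),np.array(r["uv"]),at(c,r["uv"],z,o))
E
```

```text
clock: 17.37
eef_pos: [0.3575, 0.2692, 0.177]
tool_rot: [-0.118, 0.993, -0.0, -0.0]
ft_force: [0.4, -0.4, -0.2]
grip_width: 0.0097
grasp_force: 58.7
clock: 17.87
eef_pos: [0.443, 0.367, 0.1754]
tool_rot: [-0.116, 0.993, -0.001, -0.001]
ft_force: [1.0, -0.2, -0.2]
grip_width: 0.0097
grasp_force: 58.7
[0.443 0.367 0.175] [ 0.692  0.415  0.13   1.289 -0.     0.46 ] 17.8667
wrist empty_place 0.92 [292.1 233.5] [0.478 0.388 0.036]
wrist empty_place 0.61 [433.3 194.3] [0.408 0.516 0.036]
wrist tool_rest 0.84 [319.  223.2] [0.473 0.417 0.   ]
wrist rest_tool_handle 0.93 [353.7 234.7] [0.464 0.445 0.042]
wrist rest_tool 0.72 [348.  252.3] [0.485 0.447 0.036]
wrist wide_tool_handle 0.63 [278.5 256.8] [0.444 0.367 0.175]
top empty_place 0.6 [211.5 235.2] [0.478 0.38  0.036]
top tool_rest 0.6 [198. 236.] [0.481 0.431 0.   ]
top rest_tool_handle 0.66 [442.1 238.8] [ 0.456 -0.366  0.042]
scene empty_place 0.6 [196.6 185.9] [0.476 0.379 0.036]
scene tool_rest 0.58 [191.9 190.4] [0.478 0.413 0.   ]
scene rest_tool_handle 0.46 [179.2 178.6] [0.455 0.435 0.042]
```

View pics/w6.png

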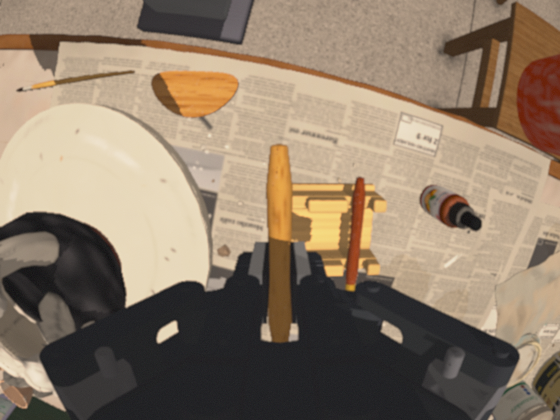

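The picture shows the brown tool in the rest, its loop downward (+x), like my held tool (280,250). The dropper is at (450,208), well away. Empty place ≈ (0.478,0.387), rest yaw ≈ 0.24, hand already aligned. I'll move above it and take a closer look.

```bash
python3 -m inch '[18,10,-20,0,0,0,5, 35,20,-50,0,0,0,5, 35,20,-75,0,0,0,5, 35,20,-75,0,0,0,5, 35,20,-75,0,0,0,5]'
python3 - <<'E'
from h import *
np.set_printoptions(precision=3,suppress=True)
o=bot.get_obs();print(o["eef_pos"],o["clock"]);im=bot.camera("wrist");cv2.imwrite("pics/w7.png",im)
D=[(n,z,bot.spot_point("wrist",n)[:2]) for n,z in dict(empty_place=.036,tool_rest=0,rest_tool_handle=.0425,wide_tool_handle=o["eef_pos"][2]).items()]
bot.get_obs()
for n,z,rs in D:
    for r in rs: print(n,round(r["confidence"],2),np.array(r["uv"]),at("wrist",r["uv"],z,o))
E
```

```text
clock: 19.03
eef_pos: [0.4764, 0.3856, 0.1009]
tool_rot: [-0.116, 0.993, -0.001, -0.002]
ft_force: [-0.8, 0.7, -0.3]
grip_width: 0.0096
grasp_force: 58.7
[0.476 0.386 0.101] 19.0333
empty_place 0.61 [280.8 219.4] [0.477 0.387 0.036]
tool_rest 0.76 [318.8 207.2] [0.471 0.417 0.   ]
rest_tool_handle 0.93 [366.6 220.7] [0.463 0.445 0.043]
wide_tool_handle 0.56 [279.4 258.2] [0.478 0.386 0.101]
```

View pics/w7.png

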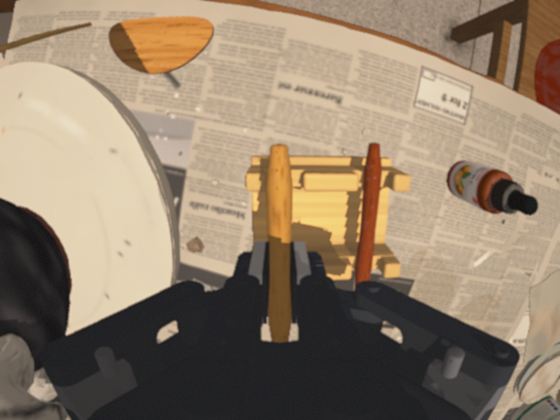

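The held handle at (280,180) is over the notch at (265–300,185) in the near board. The estimate of the empty place agrees within 2 mm, so I'll lower it.

```bash
python3 -m inch '[1,1,-20,0,0,0,5, 1,1,-40,0,0,0,5, 1,1,-54,0,0,0,5, 1,1,-54,0,0,0,5, 1,1,-54,0,0,0,5]';python3 -m inch '[0,0,-4,0,0,0,5, 0,0,-8,0,0,0,5, 0,0,-8,0,0,0,5, 0,0,-8,0,0,0,5]'
```

```text
clock: 19.7
eef_pos: [0.4786, 0.3877, 0.0493]
tool_rot: [-0.116, 0.993, -0.0, -0.0]
ft_force: [-0.8, -0.0, 0.3]
grip_width: 0.0102
grasp_force: 58.7
clock: 20.03
eef_pos: [0.4789, 0.3879, 0.0412]
tool_rot: [-0.116, 0.993, 0.0, 0.0]
ft_force: [-0.7, -0.2, 0.1]
grip_width: 0.0096
grasp_force: 58.7
```

```bash
python3 -m inch '[0,0,-2,0,0,0,5, 0,0,-3,0,0,0,5, 0,0,-3,0,0,0,5]';python3 -m inch '[0,0,-1,0,0,0,5, 0,0,-2,0,0,0,5, 0,0,-2,0,0,0,5]'
```

```text
clock: 20.28
eef_pos: [0.4786, 0.3876, 0.0375]
tool_rot: [-0.116, 0.993, -0.0, -0.0]
ft_force: [-0.1, 0.0, -0.1]
grip_width: 0.0099
grasp_force: 58.7
clock: 20.53
eef_pos: [0.4789, 0.3878, 0.0364]
tool_rot: [-0.116, 0.993, 0.0, 0.0]
ft_force: [-0.4, -0.7, 3.8]
grip_width: 0.0099
grasp_force: 59.3
```

Contact came at the expected height. Release and retreat.

```bash
python3 -m inch '[0,0,0,0,0,0,32, 0,0,0,0,0,0,32, 0,0,0,0,0,0,32, 0,0,20,0,0,0,32, 0,0,50,0,0,0,32, 0,0,85,0,0,0,32, -20,0,115,0,0,0,32, -50,0,130,0,0,0,32]'; python3 -m inch '[-20,0,10,0,0,0,32, -20,0,10,0,0,0,32, -20,0,10,0,0,0,32]'
python3 - <<'E'
from h import *
np.set_printoptions(precision=3,suppress=True)
o=bot.get_obs();print(o["eef_pos"],o["clock"]);im=bot.camera("wrist");cv2.imwrite("pics/w8.png",im)
D=[("wrist",n,z,bot.spot_point("wrist",n)[:2]) for n,z in dict(wide_tool_handle=.0425,wide_tool_loop=.042,tool_rest=0,rest_tool_handle=.0425).items()]
bot.camera("top");D+=[("top",n,z,bot.spot_point("top",n)[:1]) for n,z in dict(slat=0,narrow_tool=.008,glue_tube=.008,small_pot=.008,wide_tool_handle=.0425).items()]
bot.get_obs()
for c,n,z,rs in D:
    for r in rs: print(c,n,round(r["confidence"],2),np.array(r["uv"]),at(c,r["uv"],z,o))
E
```

```text
clock: 21.2
eef_pos: [0.432, 0.3891, 0.1697]
tool_rot: [-0.114, 0.993, 0.002, 0.003]
ft_force: [-0.3, 0.4, 1.1]
grip_width: 0.0275
grasp_force: 0.0
clock: 21.45
eef_pos: [0.4085, 0.3883, 0.1768]
tool_rot: [-0.117, 0.993, 0.001, 0.001]
ft_force: [0.5, -1.1, -0.9]
grip_width: 0.0272
grasp_force: 0.0
[0.408 0.388 0.177] 21.45
wrist tool_rest 0.7 [286.8 248.1] [0.475 0.413 0.   ]
top slat 0.6 [441.2 241.5] [ 0.453 -0.379  0.   ]
top narrow_tool 0.54 [392.5 231.2] [ 0.488 -0.218  0.008]
top glue_tube 0.81 [374.8 229.9] [ 0.493 -0.159  0.008]
top small_pot 0.49 [380.9 194.2] [ 0.615 -0.187  0.008]
top wide_tool_handle 0.68 [205.3 234.1] [0.481 0.399 0.042]
```

View pics/w8.png

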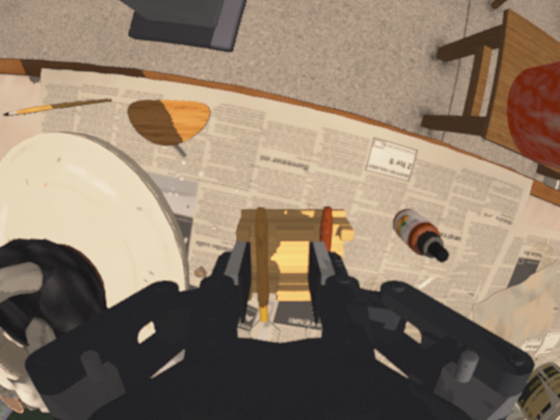

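The wide tool lies across both boards at (262,265), parallel to its neighbour (326,230). The dropper is upright, and the slat and crate contents are in place.

```bash
python3 -c "
from workcell import bot
print(bot.job_done())"
```

```text
the job is handed in; nothing more can be done
None
```

I handed the job in at about 21.5 s: the slat lies flat on the table right of the crate, and the wide-loop tool is in the rest's empty notches with its loop pointing the same way as its neighbour's; the last pictures showed the other things in place (the jar I did not check again), and no verdict was returned.

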